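# Find an empty pocket by touch and store a squared walnut blank

### The arm

A 6-joint arm with a two-finger parallel gripper is mounted at the origin on the work surface. World frame = base frame: x ahead of the robot, y to its left, z up, the work surface at z = 0. Lengths are in m, angles in rad, forces in N, time in s.
With the tool pointing down it reaches from about 0.3 to 1 m from the base axis. Payload 5.1 kg.
Tool frame: the origin (TCP) lies at the very end of the fingers, on their centre line; the grasp point (between the pads) lies 19 mm behind it; z points along the fingers, y is the line along which they close (so a half turn about z gives the same grasp; the last joint's range is limited). The gripper opens to 95 mm and grips with 3 to 60 N. Pads are 20 mm wide; open, the fingers measure 119 mm over their backs; the gripper's body (75 mm by 180 mm) begins 59 mm behind the grasp point.
Start: joints at [-1.22, 0.124, 1.65, -0, 1.367, -0.083], TCP at [0.273, -0.59, 0.178] pointing down, gripper open.
Joint ranges: [-2.61, 2.61], [-1.02, 2.33], [0.03, 2.71], [-1.35, 4.49], [0.32, 2.68], [-2.91, 2.91]. Speed limits (rad/s): [2.57, 2.57, 3.14, 3.14, 3.14, 3.14].

### API

Orientations are given as a unit quaternion [x, y, z, w].
In Python, from rig import r gives the robot as it stands. The module is installed in compiled form; this text tells all that it offers.
- The arm moves only by the tool drive_tool, never from a script. Its arguments are lists of equal length, an entry for each row: "xyz": the shift along the tool's x, y, z each as a share of 3 cm, from -1 to 1, a list of three; "turn": the turn, a rotation vector about the tool's x, y, z each as a share of 2 pi rad, from -1 to 1, a list of three; "hand": the gripper command: -1 is shut, 1 is fully open, values between are in proportion. In form: {"xyz": [[x, y, z], ...], "turn": [[ax, ay, az], ...], "hand": [hand, ...]}. A call has 1 to 20 rows; each row shifts and turns the commanded pose from where the row before left it, along the tool's axes as they then stand; what a row does not reach is not made up. A row lasts 1/8 s, in which the tool goes at most 62.5 mm and 10.7 degrees, less where a joint would pass 70% of its speed; a pose out of reach is approached as far as the arm can. A call with a number of a shift or a turn outside -1 to 1 is refused whole. A call with a gripper value outside its range is refused whole. The fingers move at their own pace and stop on an object; "grip_force" is the grip in N (left out, the last holds). Time passes only in rows, so rows that do not move let the fingers close. It gives the time, the measured TCP pose, the force, the opening and the grip force at its end, in the units of the state.
- r.sense(): the state, without advancing time (a new reading comes with each control period).
- r.camera(name): name is "scene" or "top" or "wrist"; returns a dict with "img" (384x512x3 uint8, blue, green, red), "vertical_fov" (degrees; the focal length in pixels is half the picture's height over the tangent of half this angle, whatever the lens; pixels are square), "cx", "cy" (the principal point, pixels), "world_to_cam" (4x4, takes a point from world to camera coordinates); the wrist camera has in their place "T_tool_cam" (4x4, takes a point from camera to tool coordinates, whose origin is the TCP and whose axes are the flange's). Camera axes: x right, y down, z forward; pixel columns grow to the right and rows downward; lengths in m; the calibration is good to about 2 mm. The wrist camera is an equidistant fisheye: a pixel r from the principal point sees the ray r / f radians off the axis. A picture is of the moment at which its call begins: read the wrist's pose just before it. There is no depth.
- r.finish_job(): hands the job in; it is judged then, once.
The state is a dict: "time": time; "joint_pos": joint angles; "dq": joint speeds; "joint_efforts": joint torques, N m; "position": TCP position; "ee_rot": TCP orientation; "wrist_force": force on the tool from outside, world axes, zero at the start; "ft_torque": the same for the moment, N m; "grip_width": opening from 0.0 (shut) to 1.0 (fully open); "gripper_force": force on a finger pad.
Only numpy, scipy, OpenCV 4.12 (cv2) and the standard library are available. Lean on these libraries where they do the work, as an engineer would, in place of code of your own. Each camera call takes 0.05 s, during which the arm holds its last target. There are 200 camera calls.

### The job

Four of the six pockets in the wooden tray are already taken by walnut blanks: first feel with the fingertips of the gripper for an empty one, reaching down until they touch its bottom lining. Then slide the loose blank on the squaring board snug into the corner, flat against both fences, and from there pick it up and store it in an empty pocket, all the way down on the lining. Leave the tools and other things on the bench where they are.

Things in the scene. Friction and masses are not known exactly. Their poses are not given: they have to be found in the camera images.
- pocket0 (a point): Centre of the mouth of one of the six pockets of the pale wooden tray, level with the rim, 41 above the bench; axes are the tray's (z up); the pocket is 46 along x, 62 along y, 35 deep.
- pocket1 (a point): Centre of the mouth of one of the six pockets of the pale wooden tray, level with the rim, 41 above the bench; axes are the tray's (z up); the pocket is 46 along x, 62 along y, 35 deep.
- pocket2 (a point): Centre of the mouth of one of the six pockets of the pale wooden tray, level with the rim, 41 above the bench; axes are the tray's (z up); the pocket is 46 along x, 62 along y, 35 deep.
- pocket3 (a point): Centre of the mouth of one of the six pockets of the pale wooden tray, level with the rim, 41 above the bench; axes are the tray's (z up); the pocket is 46 along x, 62 along y, 35 deep.
- pocket4 (a point): Centre of the mouth of one of the six pockets of the pale wooden tray, level with the rim, 41 above the bench; axes are the tray's (z up); the pocket is 46 along x, 62 along y, 35 deep.
- pocket5 (a point): Centre of the mouth of one of the six pockets of the pale wooden tray, level with the rim, 41 above the bench; axes are the tray's (z up); the pocket is 46 along x, 62 along y, 35 deep.
- tray: Pale wooden tray fixed to the bench, 170 (x) by 148 (y), rim 41 above the bench, walls 8 thick, 3 pockets along x by 2 along y, centres 54 and 70 apart. Four pockets (not known which) each hold a loose walnut blank, the same size as the one to be stored, its top 7 below the rim; two are empty. Origin on the bench under its centre.
- lining: Rigid dark walnut board that forms the bottom of all six pockets; its upper face is 6 above the bench and 35 below the rim, and can be touched only in an empty pocket. Origin on the bench under the tray's centre; axes are the tray's.
- board: White squaring board fixed to the bench, 200 (x) by 190 (y), upper face 12 above the bench, with two rigid brown fences 22 thick that stand 10 above that face: the far fence along its +x edge, the side fence along its -y edge. Origin on the bench under its centre.
- corner (a point): Inner corner of the two fences, on the board's upper face, 12 above the bench. Far fence: inner face at this point's x = 0, running 160 along +y. Side fence: inner face at y = 0, running 140 along -x. Free board: x negative, y positive, out to 175 along -x and 160 along +y.
- blank_c (a point): Centre (half-way up) of the loose walnut blank to be stored: a block 40 along its x, 56 along its y, 28 tall, about 45 g, lying askew (long side within about 25 degrees of the far fence's direction) on the squaring board.
- gouge_a: carving gouge lying on the bench, 255 long, 26 thick; bystander; origin at the ferrule, on the bench
- gouge_b: second gouge like the first; bystander
- mallet: white-headed mallet lying on its side, head 72 diameter and 120 long, handle 210; bystander; origin under the head
- glue: yellow glue bottle, 60 diameter, 160 tall; bystander; origin under its centre
- wax: open steel cup, 70 diameter, 40 tall; bystander; origin under its centre
- strop: wooden sharpening strop, 200 x 50 x 22; bystander; origin under its centre
There are look-alikes about, which are no part of the job. Leave any purple or yellow look-alike of the part that bears blank_c alone.

How it is judged:
By the outcome, as a careful person would: the job done as asked, in the order asked, and still so for the second after the job is handed in, with the robot touching nothing.
It also fails if it takes over 72 s, if anything falls off the work surface, if the arm or the gripper's body presses on something with over 40 N, if the wrist force passes 120 N, or if a joint passes its speed limit or range.

## Working session

There is one attempt and no reset: what is moved stays moved. The work goes in short steps, Python scripts to look and compute and a tool call to move; the robot and the scene stay as the last step left them, time stands still between calls to the robot, and variables do not carry over. Pictures are saved under pics/ and viewed, at most 10 in all, crops included, and the job is handed in when it is done.

Besides the shell and the picture viewer there is one more tool, called in YAML: its name, and indented under it one key for each argument. drive_tool: Moves the arm, as the interface text tells. Shift numbers are shares of 3 cm and turn numbers shares of 2 pi rad, none past 1 either way. Its arguments: {"type":"object","properties":{"xyz":{"type":"array","items":{"type":"array","items":{"type":"number"}}},"turn":{"type":"array","items":{"type":"array","items":{"type":"number"}}},"hand":{"type":"array","items":{"type":"number"}},"grip_force":{"type":"number"}},"required":["xyz","turn","hand"]}

```bash
mkdir -p pics
python3 - <<'E'
from rig import r
import cv2
s=r.sense(); print(s)
for n in("top","scene"):
    c=r.camera(n); cv2.imwrite(f"pics/{n}0.png",cv2.resize(c["img"],(800,600),interpolation=cv2.INTER_CUBIC)); print(n,{k:v for k,v in c.items() if k!="img"}); cv2.imwrite(f"{n}0_raw.png",c["img"])
E
```

```text
{'time': 0.0, 'joint_pos': array([-1.21963105e+00,  1.24472791e-01,  1.65165259e+00, -7.69843407e-06,
        1.36749409e+00, -8.26414458e-02]), 'dq': array([ 6.72856766e-04, -2.23855447e-03,  1.92991537e-03,  6.53588325e-05,
       -1.73157596e-03, -4.02264958e-04]), 'joint_efforts': array([-1.76421632e-03, -4.17604852e+01, -3.59933639e+01,  7.72810914e-02,
        4.92132339e-02, -1.86481548e-04]), 'position': array([ 0.27291595, -0.58915013,  0.17712069]), 'ee_rot': array([ 9.76567878e-01,  2.15207231e-01, -1.39389542e-04, -1.00378782e-03]), 'wrist_force': array([-0.14954034, -0.66304667, -0.51947602]), 'ft_torque': array([-0.037742  , -0.02404083, -0.01002597]), 'gripper_force': 0.0, 'grip_width': 1.0003277126182075}
top {'vertical_fov': 43.511162400143135, 'cx': 257.18946090808174, 'cy': 192.72648904052008, 'world_to_cam': array([[ 0.01050107, -0.99992015,  0.00703056, -0.03057252],
       [-0.99436696, -0.01118383, -0.10540057,  0.53822976],
       [ 0.10547078, -0.00588414, -0.99440499,  1.50522899],
       [ 0.        ,  0.        ,  0.        ,  1.        ]])}
scene {'vertical_fov': 49.24772628670165, 'cx': 261.87028656213727, 'cy': 192.66374343106781, 'world_to_cam': array([[ 0.19256619,  0.98128226,  0.00184229, -0.10783605],
       [ 0.72344497, -0.14069943, -0.67589278, -0.33108897],
       [-0.66298238,  0.13148689, -0.73699767,  1.57853229],
       [ 0.        ,  0.        ,  0.        ,  1.        ]])}
```

View pics/top0.png

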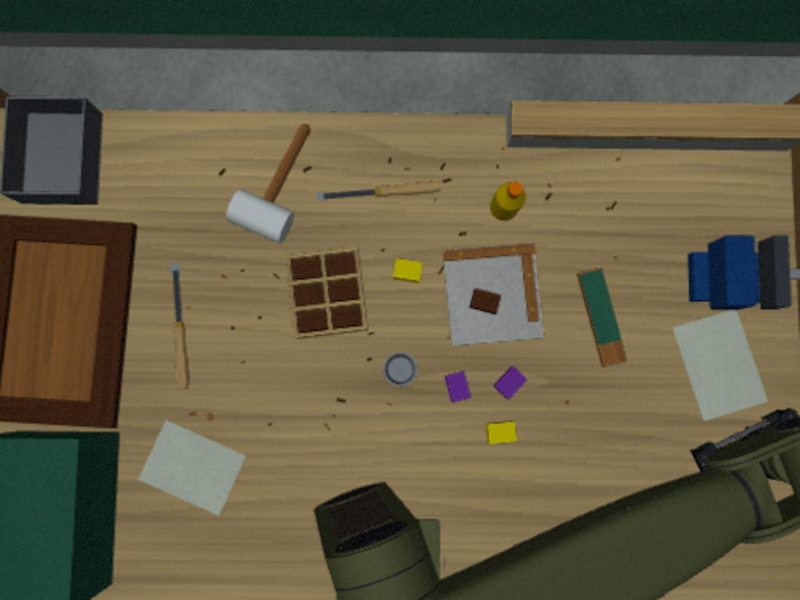

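View pics/scene0.png

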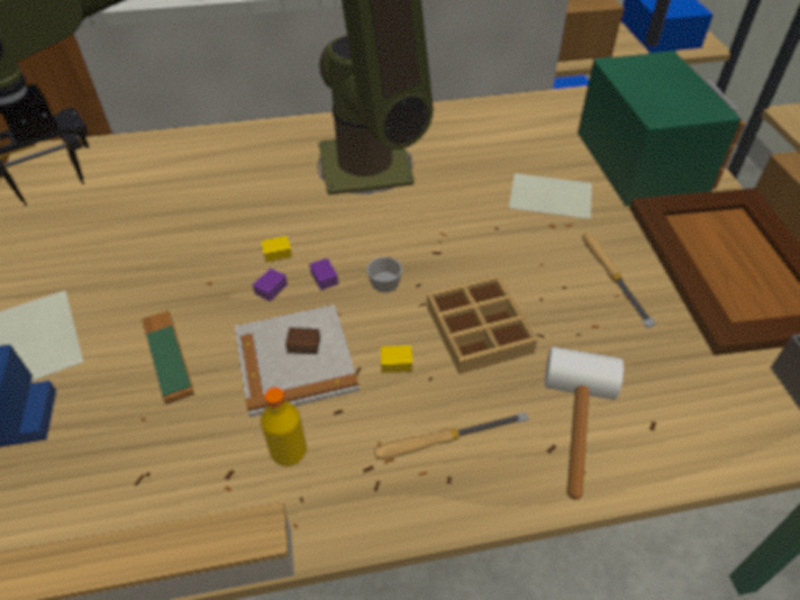

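The top view shows the tray at about (329,292) of 800x600 with its pockets dark, the board at (492,294) with the blank at (486,301), and purple/yellow look-alikes, all clear of these. The scene view shows the tray at (480,323), where some pockets look deeper than others.

```bash
cat > h.py <<'E'
import numpy as np, cv2
from scipy.spatial.transform import Rotation as R
def ray(c,uv):
    h=c["img"].shape[0]; f=h/2/np.tan(np.radians(c["vertical_fov"])/2)
    T=np.linalg.inv(c["world_to_cam"])
    d=T[:3,:3]@np.array([(uv[0]-c["cx"])/f,(uv[1]-c["cy"])/f,1]); return T[:3,3],d
def plane(c,uv,z):
    o,d=ray(c,uv); return o+d*(z-o[2])/d[2]
def wplane(c,s,uv,z):
    "wrist fisheye pixel -> world point at height z"
    f=192/np.tan(np.radians(c["vertical_fov"])/2)
    q=np.array(uv)-[c["cx"],c["cy"]]; n=np.linalg.norm(q); t=n/f
    d=np.array([*(q/n*np.sin(t)),np.cos(t)]); T=c["T_tool_cam"]
    Rw=R.from_quat(s["ee_rot"]).as_matrix()
    o=Rw@T[:3,3]+s["position"]; d=Rw@T[:3,:3]@d
    return o+d*(z-o[2])/d[2]
def blobs(mask,amin):
    cs,_=cv2.findContours(mask.astype(np.uint8),cv2.RETR_EXTERNAL,cv2.CHAIN_APPROX_NONE)
    return [k for k in cs if cv2.contourArea(k)>amin]
E
python3 - <<'E'
from rig import r
from h import *
c=r.camera("top"); im=c["img"]; g=im.max(2); hsv=cv2.cvtColor(im,cv2.COLOR_BGR2HSV)
print("px",im[192,311],im[187,198],im[160,310],im[180,315],im[150,205])
m=(im[...,2]<100)&(im[...,1]<65); m[:150]=0;m[220:]=0;m[:,:180]=0;m[:,345:]=0
for k in blobs(m,40):
    rect=cv2.minAreaRect(k); P=np.array([plane(c,p,.04)[:2] for p in cv2.boxPoints(rect)])
    print(np.round(rect[0],1),np.round(rect[1],1),"c",np.round(P.mean(0),4),"e",np.round(P[1]-P[0],4),np.round(P[2]-P[1],4), np.round(im[int(rect[0][1]),int(rect[0][0])]))
w=(hsv[...,1]<50)&(im[...,2]>110); w[:150]=0; w[225:]=0; w[:,:270]=0; w[:,360:]=0
for k in blobs(w,500):
    b=cv2.boxPoints(cv2.minAreaRect(k)); print("white",[np.round(plane(c,p,.012)[:2],4).tolist() for p in b], b.tolist())
o=(hsv[...,0]<14)&(hsv[...,1]>110)&(im[...,2]>90);o[:150]=0; o[225:]=0; o[:,:270]=0; o[:,360:]=0
for k in blobs(o,30): b=cv2.boxPoints(cv2.minAreaRect(k)); print("fence",[np.round(plane(c,p,.022)[:2],4).tolist() for p in b])
s=r.camera("scene")["img"]
a=cv2.resize(im[150:225,175:355],(800,333),interpolation=cv2.INTER_CUBIC)
b=cv2.resize(s[170:245,265:355],(320,267),interpolation=cv2.INTER_CUBIC); d=cv2.resize(s[190:265,145:235],(320,267),interpolation=cv2.INTER_CUBIC)
cv2.imwrite("pics/crop1.png",np.vstack([a,cv2.copyMakeBorder(np.hstack([b,d]),0,0,0,160,cv2.BORDER_CONSTANT)]))
E
```

```text
px [18 35 60] [23 39 63] [ 37  73 111] [136 139 136] [ 79 113 128]
[199.3 204.9] [13.9 19.4] c [0.4969 0.1574] e [ 0.0075 -0.0608] [-0.0437 -0.0058] [16 32 58]
[221.4 202.2] [13.6 19.3] c [0.506 0.088] e [ 0.0083 -0.0605] [-0.0428 -0.006 ] [23 35 61]
[310.  192.5] [17.2 12.6] c [ 0.5399 -0.1919] e [ 0.0391 -0.0097] [-0.0127 -0.053 ] [17 33 61]
[197.3 188. ] [13.5 19.2] c [0.5504 0.1649] e [ 0.0075 -0.0603] [-0.0426 -0.0056] [14 32 59]
[219.2 185.4] [13.6 19.2] c [0.5592 0.0958] e [ 0.0088 -0.0603] [-0.043  -0.0064] [18 32 56]
[195.7 171.2] [13.5 19.4] c [0.6038 0.1714] e [ 0.0069 -0.0612] [-0.0432 -0.0052] [16 33 58]
[217.5 168.6] [13.4 19.3] c [0.6132 0.1025] e [ 0.0076 -0.061 ] [-0.0427 -0.0054] [21 37 66]
white [[0.6253, -0.1094], [0.6452, -0.3015], [0.4695, -0.3159], [0.4502, -0.126]] [[283.541015625, 166.95082092285156], [342.68853759765625, 161.5737762451172], [347.6065673828125, 215.67213439941406], [288.45904541015625, 221.04917907714844]]
```

View pics/crop1.png

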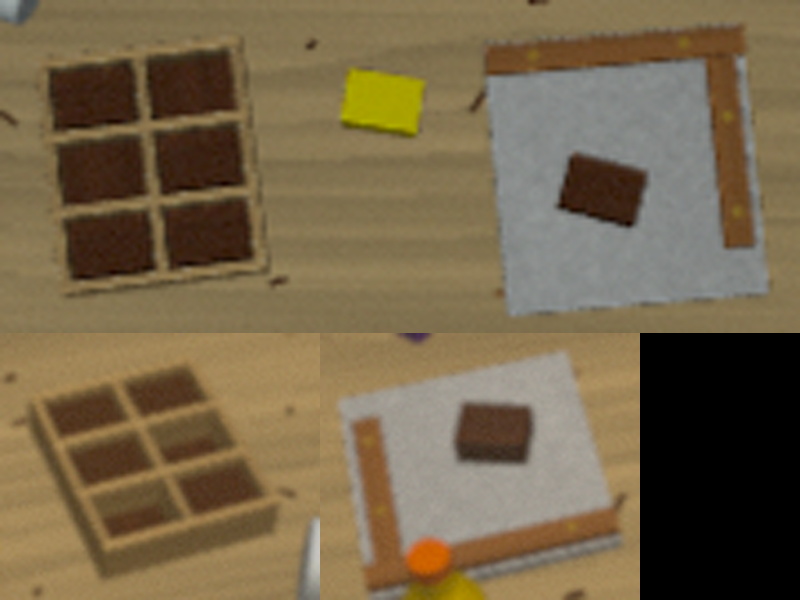

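The crops show two deeper pockets in the scene view: the +y pocket of the middle row, at world (0.550, 0.165), and the −y pocket of the far row, at (0.613, 0.103). The tray is turned about 7.5°, the board about 5.8° and the blank about −14°. I'll stop over the board for a wrist look on the way.

drive_tool:
  xyz:
    - [0,0,0]
    - [0,0,-0.4]
    - [0.77,-0.85,-0.02]
    - [0.77,-0.85,-0.02]
    - [0.77,-0.85,-0.02]
    - [0.77,-0.85,-0.02]
    - [0.77,-0.85,-0.02]
    - [0.77,-0.85,-0.02]
    - [0.77,-0.85,-0.02]
    - [0.77,-0.85,-0.02]
    - [0.77,-0.85,-0.02]
    - [0.77,-0.85,-0.02]
    - [0.77,-0.85,-0.02]
    - [0.77,-0.85,-0.02]
    - [0.77,-0.85,-0.02]
    - [0.77,-0.85,-0.02]
    - [0,0,0]
    - [0,0,0]
  turn:
    - [0,0,0.0265]
    - [0,0,0.0265]
    - [0,0,0]
    - [0,0,0]
    - [0,0,0]
    - [0,0,0]
    - [0,0,0]
    - [0,0,0]
    - [0,0,0]
    - [0,0,0]
    - [0,0,0]
    - [0,0,0]
    - [0,0,0]
    - [0,0,0]
    - [0,0,0]
    - [0,0,0]
    - [0,0,0]
    - [0,0,0]
  hand: [-1,-1,-1,-1,-1,-1,-1,-1,-1,-1,-1,-1,-1,-1,-1,-1,-1,-1]

```text
time: 2.45
position: [0.5586, -0.2023, 0.1985]
ee_rot: [0.999, 0.05, -0.0, 0.0]
wrist_force: [-0.3, 0.3, -0.1]
grip_width: 0.006
gripper_force: 0.0
```

Run:
```python
from rig import r
from h import *
import pickle
s=r.sense(); c=r.camera("wrist"); pickle.dump((s,c),open("w1.pkl","wb"))
print({k:v for k,v in c.items() if k!="img"}); cv2.imwrite("pics/w1.png",c["img"])
```

```text
{'vertical_fov': 65.70646984690485, 'cx': 256.60263386158954, 'cy': 189.65172895788567, 'T_tool_cam': array([[-6.39565171e-04, -9.65799406e-01, -2.59289603e-01,
         7.28884280e-02],
       [ 9.99999785e-01, -6.55234059e-04, -2.59955222e-05,
        -1.18072748e-03],
       [-1.44788919e-04, -2.59289564e-01,  9.65799617e-01,
        -2.06519100e-01],
       [ 0.00000000e+00,  0.00000000e+00,  0.00000000e+00,
         1.00000000e+00]])}
```

View pics/w1.png

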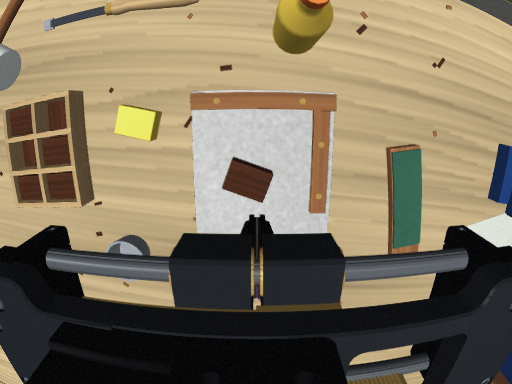

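The wrist view shows the board with its fence corner near (312,109), the blank at (247,179), the glue bottle at (300,30), and the tray at the left with the pale floors of two deep pockets.

Run:
```python
from h import *
import pickle
s,c=pickle.load(open("w1.pkl","rb")); im=c["img"]; hsv=cv2.cvtColor(im,cv2.COLOR_BGR2HSV)
w=(hsv[...,1]<45)&(im[...,2]>120)
far=[];side=[]
for u in range(205,300,3):
    v=next(v for v in range(90,140) if w[v:v+4,u].all()); far.append(wplane(c,s,(u,v-.5),.012)[:2])
for v in range(118,205,3):
    u=next(u for u in range(325,280,-1) if w[v,u-3:u+1].all()); side.append(wplane(c,s,(u+.5,v),.012)[:2])
def line(P):
    vx,vy,x,y=cv2.fitLine(np.array(P,np.float32),cv2.DIST_HUBER,0,.001,.001).ravel(); return np.array([x,y]),np.array([vx,vy])
(p,a),(q,b)=line(far),line(side)
t=np.linalg.solve(np.c_[a,-b],q-p); print("corner",p+t[0]*a,"yaw far",np.degrees(np.arctan2(-a[0],a[1])),"side",np.degrees(np.arctan2(b[1],b[0])))
m=(im[...,2]<110)&(hsv[...,1]>100); m[:, :210]=0; m[:,290:]=0; m[:145]=0; m[207:]=0
for k in blobs(m,300):
    e=cv2.boxPoints(cv2.minAreaRect(k)); P=np.array([wplane(c,s,x,.038)[:2] for x in e]); print("blank",P.mean(0),P[1]-P[0],P[2]-P[1])
m=(im[...,2]<110)&(hsv[...,1]>90); m[:85]=0;m[215:]=0;m[:,85:]=0
for k in blobs(m,80):
    e=cv2.boxPoints(cv2.minAreaRect(k)); P=np.array([wplane(c,s,x,.038)[:2] for x in e]); print("pk",P.mean(0).round(4),(P[1]-P[0]).round(4),(P[2]-P[1]).round(4))
```

```text
corner [ 0.6423918  -0.26716197] yaw far -174.3676 side 5.498319
blank [ 0.54447301 -0.19103733] [ 0.04104784 -0.01082683] [-0.01333748 -0.05242479]
pk [0.4975 0.1638] [ 0.0117 -0.0602] [-0.0466 -0.0062]
pk [0.5066 0.0937] [ 0.0119 -0.0599] [-0.0473 -0.0064]
pk [0.5518 0.1711] [ 0.0065 -0.0614] [-0.0446 -0.0059]
pk [0.5612 0.101 ] [ 0.0064 -0.0614] [-0.0449 -0.0056]
pk [0.6067 0.1781] [ 0.0015 -0.0629] [-0.0476 -0.0071]
pk [0.6156 0.1081] [ 0.0022 -0.0632] [-0.047  -0.0075]
pk [0.5664 0.0553] [ 0.0005 -0.0253] [-0.1632 -0.011 ]
```

drive_tool:
  xyz:
    - [-0.056,-0.95,0.115]
    - [-0.056,-0.95,0.115]
    - [-0.056,-0.95,0.115]
    - [-0.056,-0.95,0.115]
    - [-0.056,-0.95,0.115]
    - [-0.056,-0.95,0.115]
    - [-0.056,-0.95,0.115]
    - [-0.056,-0.95,0.115]
    - [-0.056,-0.95,0.115]
    - [-0.056,-0.95,0.115]
    - [-0.056,-0.95,0.115]
    - [-0.056,-0.95,0.115]
    - [-0.056,-0.95,0.115]
    - [0,0,0]
    - [0,0,0]
  turn:
    - [0,0,0]
    - [0,0,0]
    - [0,0,0]
    - [0,0,0]
    - [0,0,0]
    - [0,0,0]
    - [0,0,0]
    - [0,0,0]
    - [0,0,0]
    - [0,0,0]
    - [0,0,0]
    - [0,0,0]
    - [0,0,0]
    - [0,0,-0.005]
    - [0,0,0]
  hand: [-1,-1,-1,-1,-1,-1,-1,-1,-1,-1,-1,-1,-1,-1,-1]

```text
time: 4.38
position: [0.5002, 0.1633, 0.154]
ee_rot: [0.998, 0.066, 0.0, 0.0]
wrist_force: [-0.4, -0.2, -0.2]
grip_width: 0.004
gripper_force: 0.0
```

Run:
```python
from rig import r
from h import *
import pickle
s=r.sense(); c=r.camera("wrist"); pickle.dump((s,c),open("w2.pkl","wb")); print(s["position"],s["ee_rot"])
cv2.imwrite("pics/w2.png",c["img"])
```

```text
[0.50023457 0.16327514 0.15401655] [9.97839081e-01 6.57045759e-02 9.28486433e-05 2.61876057e-04]
```

View pics/w2.png

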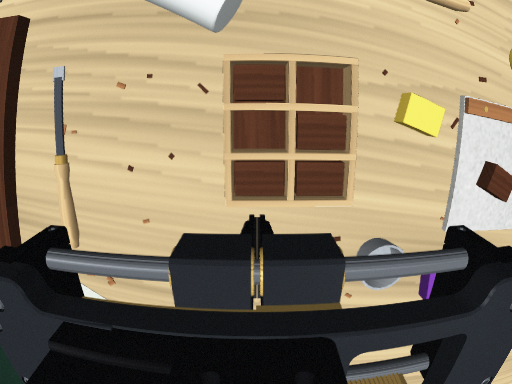

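Run:
```python
from h import *
import pickle
s,c=pickle.load(open("w2.pkl","rb")); im=c["img"]; hsv=cv2.cvtColor(im,cv2.COLOR_BGR2HSV)
for p in [(291,106),(291,157),(224,54),(358,56),(227,205),(354,206)]: print(p,wplane(c,s,p,.041)[:2].round(4))
m=(im[...,2]<125)&(hsv[...,1]>90); m[:50]=0;m[207:]=0;m[:,:215]=0;m[:,365:]=0
for k in blobs(m,300):
    e=cv2.boxPoints(cv2.minAreaRect(k)); P=np.array([wplane(c,s,x,.034)[:2] for x in e]); print("pk",P.mean(0).round(4),(P[1]-P[0]).round(4),(P[2]-P[1]).round(4))
print(im[130,222:300,2].tolist()); print(im[130,285:362,2].tolist()); print(im[50:110,258,2].tolist()); print(im[95:165,258,2].tolist())
```

```text
(291, 106) [0.5836 0.1384]
(291, 157) [0.5288 0.1303]
(224, 54) [0.6307 0.2165]
(358, 56) [0.6528 0.072 ]
(227, 205) [0.4651 0.1936]
(354, 206) [0.4826 0.0468]
pk [0.5065 0.0926] [ 0.0084 -0.0576] [-0.0457 -0.0094]
pk [0.4972 0.1618] [ 0.008  -0.0608] [-0.0448 -0.007 ]
pk [0.5614 0.099 ] [ 0.0098 -0.0574] [-0.046 -0.008]
pk [0.5523 0.1686] [ 0.008  -0.0604] [-0.045  -0.0065]
pk [0.6161 0.1055] [0.046  0.0042] [ 0.0095 -0.0624]
pk [0.6062 0.1757] [0.0453 0.0059] [ 0.0084 -0.0623]
[203, 175, 197, 200, 204, 208, 208, 205, 163, 96, 96, 92, 88, 83, 81, 84, 89, 89, 90, 88, 87, 84, 88, 90, 95, 92, 94, 97, 97, 98, 99, 97, 98, 92, 90, 88, 90, 91, 91, 91, 92, 90, 94, 93, 90, 88, 85, 90, 87, 81, 79, 82, 81, 83, 86, 90, 88, 86, 82, 83, 84, 82, 85, 110, 130, 130, 174, 206, 200, 204, 208, 208, 212, 143, 61, 59, 85, 91]
[110, 130, 130, 174, 206, 200, 204, 208, 208, 212, 143, 61, 59, 85, 91, 88, 90, 90, 88, 88, 92, 89, 90, 89, 88, 88, 87, 89, 88, 89, 88, 89, 87, 89, 87, 85, 88, 90, 87, 87, 86, 87, 87, 85, 87, 86, 87, 88, 87, 86, 86, 86, 85, 85, 86, 83, 83, 84, 84, 86, 82, 110, 132, 133, 124, 149, 187, 201, 204, 207, 208, 204, 206, 225, 223, 224, 224]
[215, 218, 217, 216, 217, 219, 223, 224, 226, 227, 146, 88, 79, 83, 85, 97, 94, 94, 91, 94, 92, 93, 91, 85, 81, 79, 82, 83, 83, 87, 87, 92, 91, 91, 81, 79, 81, 85, 90, 93, 91, 91, 87, 84, 82, 85, 85, 89, 88, 77, 28, 79, 123, 199, 218, 220, 225, 226, 227, 230]
[85, 85, 89, 88, 77, 28, 79, 123, 199, 218, 220, 225, 226, 227, 230, 101, 91, 90, 89, 90, 93, 91, 91, 91, 91, 92, 88, 90, 92, 91, 93, 92, 93, 92, 91, 90, 90, 87, 90, 90, 89, 88, 91, 90, 90, 89, 90, 90, 85, 86, 88, 89, 88, 95, 107, 105, 112, 135, 197, 218, 221, 223, 225, 227, 187, 92, 56, 91, 94, 95]
```

The wrist view confirms that the left-middle pocket, rim u 230–288 and v 110–152, is deep. Its centre is about (0.552, 0.1685). I'll feel its bottom with closed fingers.

drive_tool:
  xyz:
    - [0.87,0.03,0]
    - [0.87,0.03,0.5]
    - [0,0,1]
    - [0,0,1]
    - [0,0,1]
    - [0,0,0.8]
    - [0,0,0.3]
    - [0,0,0.1]
    - [0,0,0.1]
    - [0,0,0.1]
    - [0,0,0.1]
    - [0,0,0]
  turn:
    - [0,0,0]
    - [0,0,0]
    - [0,0,0]
    - [0,0,0]
    - [0,0,0]
    - [0,0,0]
    - [0,0,0]
    - [0,0,0]
    - [0,0,0]
    - [0,0,0]
    - [0,0,0]
    - [0,0,0]
  hand: [-1,-1,-1,-1,-1,-1,-1,-1,-1,-1,-1,-1]

```text
time: 5.92
position: [0.5518, 0.1695, 0.0038]
ee_rot: [0.998, 0.066, -0.0, 0.0]
wrist_force: [-0.3, 0.8, -0.0]
grip_width: 0.003
gripper_force: 0.0
```

No contact yet, so I'm going further in small steps.

drive_tool:
  xyz:
    - [0,0,0.04]
    - [0,0,0.04]
    - [0,0,0]
  turn:
    - [0,0,0]
    - [0,0,0]
    - [0,0,0]
  hand: [-1,-1,-1]

```text
time: 6.3
position: [0.5519, 0.1695, 0.0014]
ee_rot: [0.998, 0.066, -0.0, 0.0]
wrist_force: [-0.1, -0.4, 0.1]
grip_width: 0.005
gripper_force: 0.0
```

drive_tool:
  xyz:
    - [0,0,0.04]
    - [0,0,0.04]
    - [0,0,0]
  turn:
    - [0,0,0]
    - [0,0,0]
    - [0,0,0]
  hand: [-1,-1,-1]

```text
time: 6.68
position: [0.5519, 0.1694, -0.0011]
ee_rot: [0.998, 0.066, -0.0, 0.0]
wrist_force: [-0.6, -0.3, -0.9]
grip_width: 0.005
gripper_force: 0.0
```

drive_tool:
  xyz:
    - [0,0,0.04]
    - [0,0,0.04]
    - [0,0,0]
  turn:
    - [0,0,0]
    - [0,0,0]
    - [0,0,0]
  hand: [-1,-1,-1]

```text
time: 7.05
position: [0.5518, 0.1694, -0.0035]
ee_rot: [0.998, 0.066, -0.0, 0.0]
wrist_force: [-0.9, -0.3, 0.0]
grip_width: 0.005
gripper_force: 0.0
```

Run:
```python
from rig import r
from h import *
print(r.sense())
s=r.camera("scene")["img"]; t=r.camera("top")["img"]
a=cv2.resize(s[150:250,240:373],(532,400),interpolation=cv2.INTER_CUBIC); b=cv2.resize(t[140:240,160:226],(264,400),interpolation=cv2.INTER_CUBIC)
cv2.imwrite("pics/feel.png",np.hstack([a,b]))
```

```text
{'time': 7.05, 'joint_pos': array([ 2.04913334e-01,  1.48077551e-01,  1.95103793e+00, -2.78857703e-05,
        1.04282630e+00,  1.64347703e+00]), 'dq': array([ 7.10656071e-04, -1.35897064e-03, -2.10976592e-03,  1.54286903e-03,
       -9.04523504e-04,  2.15289471e-06]), 'joint_efforts': array([-4.64552053e-03, -3.78890598e+01, -3.10578704e+01,  2.55916512e-02,
       -9.02885757e-02,  1.95494283e-05]), 'position': array([ 0.55183528,  0.16942542, -0.00348871]), 'ee_rot': array([ 9.97814633e-01,  6.60751683e-02, -1.71218593e-04,  3.60784388e-05]), 'wrist_force': array([-0.91434619, -0.29497127,  0.04456763]), 'ft_torque': array([-0.03235697, -0.01040277, -0.00035986]), 'gripper_force': 0.0, 'grip_width': 0.005421982333110183}
```

View pics/feel.png

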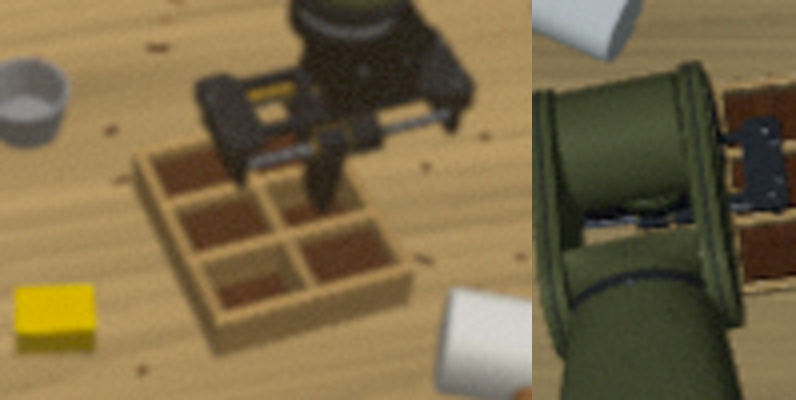

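The scene view shows the fingertips at about (320,205) inside the intended empty pocket, still above the lining. I'll keep going down.

drive_tool:
  xyz:
    - [0,0,0.05]
    - [0,0,0.05]
    - [0,0,0]
  turn:
    - [0,0,0]
    - [0,0,0]
    - [0,0,0]
  hand: [-1,-1,-1]

```text
time: 7.52
position: [0.5518, 0.1694, -0.0065]
ee_rot: [0.998, 0.066, -0.0, 0.0]
wrist_force: [0.6, 0.3, 0.7]
grip_width: 0.003
gripper_force: 0.0
```

drive_tool:
  xyz:
    - [0,0,0.05]
    - [0,0,0.05]
    - [0,0,0]
  turn:
    - [0,0,0]
    - [0,0,0]
    - [0,0,0]
  hand: [-1,-1,-1]

```text
time: 7.9
position: [0.5518, 0.1694, -0.0095]
ee_rot: [0.998, 0.066, -0.0, 0.0]
wrist_force: [-0.4, 0.3, -0.7]
grip_width: 0.006
gripper_force: 0.0
```

Run:
```python
from rig import r
from h import *
c=r.camera("scene"); im=c["img"]
for P in ([.5518,.1694,-.0095],[.5518,.1694,.006],[.5518,.1694,.02]):
    p=c["world_to_cam"]@np.array(P+[1]); f=192/np.tan(np.radians(c["vertical_fov"])/2); print(P,p[0]/p[2]*f+c["cx"],p[1]/p[2]*f+c["cy"])
cv2.imwrite("pics/feel2.png",cv2.resize(im[170:230,280:360],(800,600),interpolation=cv2.INTER_CUBIC))
print(r.sense()["joint_efforts"].round(2))
```

```text
[0.5518, 0.1694, -0.0095] 317.39930738554676 209.76239506865602
[0.5518, 0.1694, 0.006] 317.92451600937903 206.3547762407822
[0.5518, 0.1694, 0.02] 318.4073502690396 203.2220875542246
[-0.000e+00 -3.799e+01 -3.077e+01  3.000e-02 -8.000e-02 -0.000e+00]
```

View pics/feel2.png

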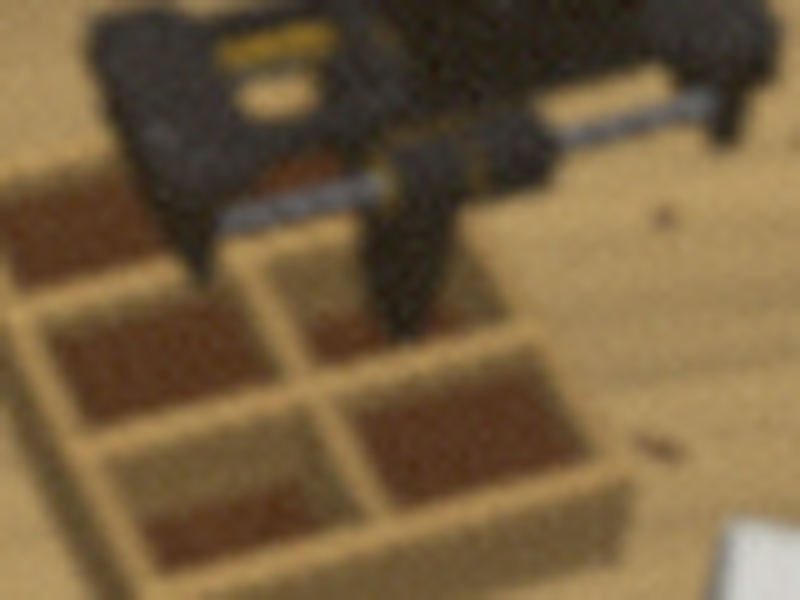

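The tip is inside the pocket at about (403,340) in the crop, partly hidden by the near wall, with no contact yet.

drive_tool:
  xyz:
    - [0,0,0.05]
    - [0,0,0.05]
    - [0,0,0.05]
    - [0,0,0]
  turn:
    - [0,0,0]
    - [0,0,0]
    - [0,0,0]
    - [0,0,0]
  hand: [-1,-1,-1,-1]

```text
time: 8.45
position: [0.5518, 0.1694, -0.014]
ee_rot: [0.998, 0.066, -0.0, 0.0]
wrist_force: [-0.1, 0.2, 0.3]
grip_width: 0.001
gripper_force: 0.0
```

Run:
```python
from rig import r
from h import *
import pickle
s=r.sense(); c=r.camera("wrist"); pickle.dump((s,c),open("w3.pkl","wb")); print(s["position"],s["wrist_force"])
cv2.imwrite("pics/w3.png",c["img"])
```

```text
[ 0.55181971  0.16941493 -0.01400837] [-0.13448091  0.2039006   0.26925659]
```

View pics/w3.png

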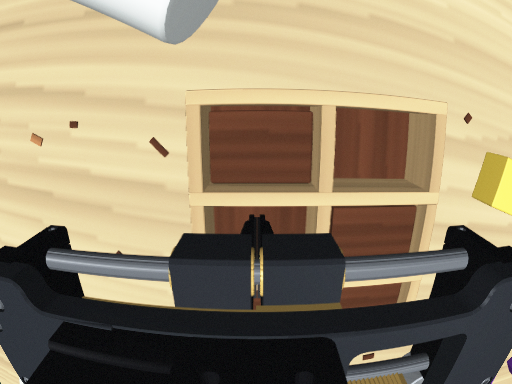

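The wrist view from inside the pocket shows the far-row rims at u≈194, 327 and 439, and at v≈97 and 198. I'll use the known wall spacings to check the true height.

Run:
```python
from h import *
import pickle
s,c=pickle.load(open("w3.pkl","rb"))
for dz in (-.02,-.01,0,.01,.02,.03):
    s2=dict(s); s2["position"]=s["position"]+[0,0,dz]
    W=lambda p:wplane(c,s2,p,.041)[:2]
    n=np.linalg.norm
    print(dz,"140?",n(W((194,150))-W((439,150))).round(4),"70?",n(W((194,150))-W((327,150))).round(4),"54?",n(W((270,98))-W((270,199))).round(4))
im=c["img"]; print(im[170:250,257].max(1).tolist()); print(im[150,180:215,2].tolist(),im[150,310:345,2].tolist(),im[150,400:450,2].tolist())
```

```text
-0.02 140? 0.121 70? 0.0601 54? 0.0459
-0.01 140? 0.1302 70? 0.0647 54? 0.0493
0 140? 0.1394 70? 0.0693 54? 0.0528
0.01 140? 0.1486 70? 0.0738 54? 0.0563
0.02 140? 0.1578 70? 0.0784 54? 0.0598
0.03 140? 0.167 70? 0.083 54? 0.0633
[99, 97, 98, 98, 96, 101, 99, 101, 104, 103, 102, 99, 87, 85, 117, 115, 130, 135, 139, 137, 138, 131, 184, 230, 236, 237, 238, 238, 238, 240, 240, 241, 242, 242, 243, 240, 159, 107, 104, 103, 107, 106, 105, 104, 103, 102, 105, 45, 39, 36, 40, 40, 42, 38, 36, 38, 38, 37, 39, 35, 37, 38, 36, 38, 37, 39, 37, 34, 35, 38, 39, 38, 36, 39, 38, 37, 40, 40, 39, 40]
[239, 239, 240, 241, 241, 241, 240, 230, 223, 224, 224, 223, 225, 226, 227, 228, 228, 227, 228, 228, 206, 138, 112, 111, 112, 113, 114, 111, 111, 99, 111, 108, 106, 109, 105] [100, 88, 115, 150, 153, 154, 152, 152, 144, 142, 167, 223, 221, 222, 223, 224, 226, 226, 226, 226, 227, 228, 229, 228, 191, 83, 99, 100, 100, 101, 101, 105, 103, 106, 104] [111, 113, 113, 111, 112, 109, 106, 143, 151, 152, 149, 154, 154, 149, 146, 148, 150, 149, 152, 152, 154, 154, 152, 151, 152, 152, 153, 151, 147, 143, 144, 143, 139, 152, 218, 222, 224, 223, 226, 225, 226, 227, 227, 223, 222, 228, 227, 228, 228, 228]
```

The camera height agrees with the rim, so the fingertips must end short of the nominal TCP. I'll continue cautiously, since the body still clears the rim by more than 20 mm.

drive_tool:
  xyz:
    - [0,0,0.05]
    - [0,0,0.05]
    - [0,0,0.05]
    - [0,0,0]
  turn:
    - [0,0,0]
    - [0,0,0]
    - [0,0,0]
    - [0,0,0]
  hand: [-1,-1,-1,-1]

```text
time: 9.0
position: [0.5518, 0.1694, -0.0185]
ee_rot: [0.998, 0.066, -0.0, 0.0]
wrist_force: [0.2, -0.4, -0.1]
grip_width: 0.006
gripper_force: 0.0
```

drive_tool:
  xyz:
    - [0,0,0.05]
    - [0,0,0.05]
    - [0,0,0]
  turn:
    - [0,0,0]
    - [0,0,0]
    - [0,0,0]
  hand: [-1,-1,-1]

```text
time: 9.38
position: [0.5518, 0.1694, -0.0215]
ee_rot: [0.998, 0.066, -0.0, 0.0]
wrist_force: [0.6, 0.4, 0.5]
grip_width: 0.007
gripper_force: 0.0
```

drive_tool:
  xyz:
    - [0,0,0.05]
    - [0,0,0.05]
    - [0,0,0]
  turn:
    - [0,0,0]
    - [0,0,0]
    - [0,0,0]
  hand: [-1,-1,-1]

```text
time: 9.75
position: [0.5518, 0.1694, -0.0245]
ee_rot: [0.998, 0.066, -0.0, 0.0]
wrist_force: [0.3, 0.1, 0.2]
grip_width: 0.006
gripper_force: 0.0
```

drive_tool:
  xyz:
    - [0,0,0.04]
    - [0,0,0.04]
    - [0,0,0]
  turn:
    - [0,0,0]
    - [0,0,0]
    - [0,0,0]
  hand: [-1,-1,-1]

```text
time: 10.12
position: [0.5518, 0.1694, -0.0269]
ee_rot: [0.998, 0.066, -0.0, 0.0]
wrist_force: [0.1, -0.5, -0.1]
grip_width: 0.004
gripper_force: 0.0
```

Run:
```python
from rig import r
from h import *
import pickle
s=r.sense(); c=r.camera("wrist"); sc=r.camera("scene"); pickle.dump((s,c,sc),open("w4.pkl","wb")); print(s["position"],s["wrist_force"],s["joint_efforts"].round(2))
a=cv2.resize(c["img"][70:270,150:416],(400,300),interpolation=cv2.INTER_CUBIC)
b=cv2.resize(sc["img"][165:225,280:360],(400,300),interpolation=cv2.INTER_CUBIC)
cv2.imwrite("pics/w4.png",np.hstack([a,b]))
```

```text
[ 0.55183107  0.1694386  -0.02686835] [ 0.08201621 -0.51316057 -0.08574395] [-1.000e-02 -3.851e+01 -3.015e+01  2.000e-02 -9.000e-02  0.000e+00]
```

View pics/w4.png

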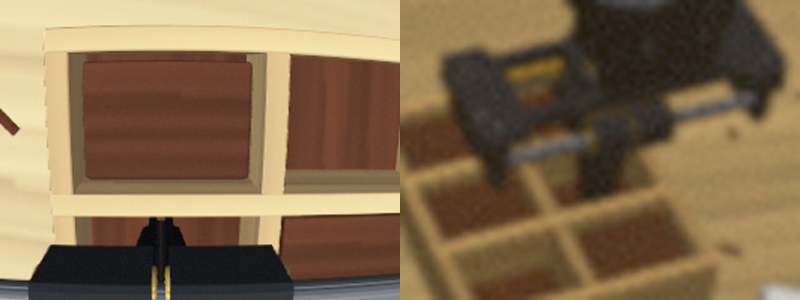

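The crops show the tips in the pocket, with the body and bracket clear of the rim. From the first scene picture I work out that the real fingertips end about 36 mm short of the reported TCP, so contact should come near a reported z of −0.030.

drive_tool:
  xyz:
    - [0,0,0.04]
    - [0,0,0.04]
    - [0,0,0.04]
    - [0,0,0]
  turn:
    - [0,0,0]
    - [0,0,0]
    - [0,0,0]
    - [0,0,0]
  hand: [-1,-1,-1,-1]

```text
time: 10.72
position: [0.552, 0.1695, -0.03]
ee_rot: [0.998, 0.066, -0.0, 0.0]
wrist_force: [-1.5, -0.3, 2.9]
grip_width: 0.004
gripper_force: 1.5
```

drive_tool:
  xyz:
    - [0,0,0.03]
    - [0,0,0]
  turn:
    - [0,0,0]
    - [0,0,0]
  hand: [-1,-1]

```text
time: 10.98
position: [0.552, 0.1695, -0.03]
ee_rot: [0.998, 0.066, -0.0, 0.0]
wrist_force: [-4.3, -1.4, 8.2]
grip_width: 0.007
gripper_force: 4.3
```

I've felt the lining at a reported z of −0.030, so the real tip is the reported z plus 36 mm. Now I lift and go over the blank.

drive_tool:
  xyz:
    - [0,0,-1]
    - [0,0,-1]
    - [0,0,-1]
    - [-0.14,0.914,-1]
    - [-0.14,0.914,-1]
    - [-0.14,0.914,0]
    - [-0.14,0.914,0]
    - [-0.14,0.914,0]
    - [-0.14,0.914,0]
    - [-0.14,0.914,0]
    - [-0.14,0.914,0]
    - [-0.14,0.914,0]
    - [-0.14,0.914,0]
    - [-0.14,0.914,0]
    - [-0.14,0.914,0]
    - [-0.14,0.914,0]
    - [0,0,0]
    - [0,0,0]
    - [0,0,0]
    - [0,0,0]
  turn:
    - [0,0,0]
    - [0,0,0]
    - [0,0,0]
    - [0,0,0]
    - [0,0,0]
    - [0,0,0]
    - [0,0,0]
    - [0,0,0]
    - [0,0,0]
    - [0,0,0]
    - [0,0,0]
    - [0,0,0]
    - [0,0,0]
    - [0,0,0]
    - [0,0,0]
    - [0,0,0]
    - [0,0,0.0205]
    - [0,0,0.0205]
    - [0,0,0.0205]
    - [0,0,0]
  hand: [-1,-1,-1,-1,-1,-1,-1,-1,-1,-1,1,1,1,1,1,1,1,1,1,1]

```text
time: 13.48
position: [0.5448, -0.1911, 0.1185]
ee_rot: [0.992, -0.126, -0.0, -0.0]
wrist_force: [-0.5, 0.4, -0.4]
grip_width: 0.98
gripper_force: 0.0
```

Run:
```python
from rig import r
from h import *
import pickle
s=r.sense(); c=r.camera("wrist"); pickle.dump((s,c),open("w5.pkl","wb")); print(s["position"],s["ee_rot"].round(4),s["grip_width"])
im=c["img"]; hsv=cv2.cvtColor(im,cv2.COLOR_BGR2HSV); m=(im[...,2]<125)&(im[...,2]>55)&(hsv[...,1]>100)&(hsv[...,0]<14)
for k in blobs(m,1000):
    rc=cv2.minAreaRect(k); P=np.array([wplane(c,s,x,.040)[:2] for x in cv2.boxPoints(rc)]); e=P[1]-P[0]; f=P[2]-P[1]; print("blank",np.round(rc[0]),P.mean(0).round(4),e.round(4),f.round(4))
w=(hsv[...,1]<45)&(im[...,2]>120); print(w.sum())
```

```text
[ 0.54476132 -0.19107536  0.11846039] [ 9.92e-01 -1.26e-01 -1.00e-04 -0.00e+00] 0.9799377709731283
blank [258. 186.] [ 0.5438 -0.1906] [-0.0135 -0.0521] [-0.037   0.0086]
21409
```

drive_tool:
  xyz:
    - [0,0,1]
    - [0,0,1]
    - [0,0,1]
    - [0,0,0.8]
    - [0,0,0.5]
    - [0,0,0]
    - [0,0,0]
    - [0,0,0]
    - [0,0,0]
    - [0,0,0]
    - [0,0,0]
    - [0,0,0]
  turn:
    - [0,0,0]
    - [0,0,0]
    - [0,0,0]
    - [0,0,0]
    - [0,0,0]
    - [0,0,0]
    - [0,0,0]
    - [0,0,0]
    - [0,0,0]
    - [0,0,0]
    - [0,0,0]
    - [0,0,0]
  hand: [1,1,1,1,1,0,0,0,-1,-1,-1,-1]
  grip_force: 8

```text
time: 15.02
position: [0.5453, -0.1913, -0.0095]
ee_rot: [0.992, -0.127, 0.0, 0.0]
wrist_force: [-1.3, -0.5, 5.2]
grip_width: 0.588
gripper_force: 8.0
```

The blank is gripped at 56 mm, but there is an unexpected 5 N upward force. I'll open slightly to see whether the tips are on the board.

drive_tool:
  xyz:
    - [0,0,0]
    - [0,0,0]
    - [0,0,0]
  turn:
    - [0,0,0]
    - [0,0,0]
    - [0,0,0]
  hand: [0.6,0.6,0.6]

```text
time: 15.4
position: [0.5445, -0.1909, -0.0107]
ee_rot: [0.992, -0.127, -0.0, -0.0]
wrist_force: [-0.0, -0.2, -0.4]
grip_width: 0.791
gripper_force: 0.0
```

Run:
```python
from rig import r
from h import *
s=r.sense(); print(s["position"],s["wrist_force"],s["ft_torque"])
c=r.camera("scene"); cv2.imwrite("pics/g1.png",cv2.resize(c["img"][170:260,130:250],(800,600),interpolation=cv2.INTER_CUBIC))
```

```text
[ 0.54450391 -0.19091483 -0.01067812] [-0.0234537  -0.21978673 -0.35675281] [ 0.07428055 -0.01247203  0.01751501]
```

View pics/g1.png

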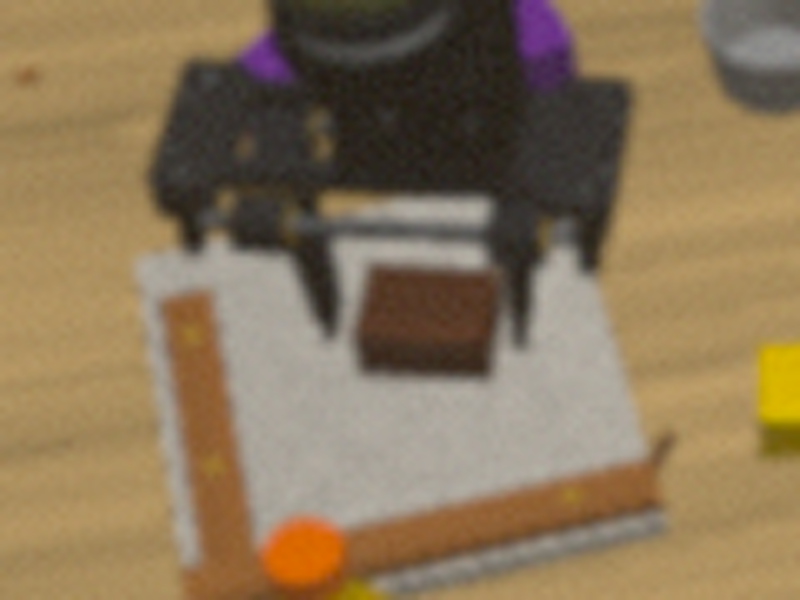

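Open, the force is gone, so it came from the grip itself and the tips are clear of the board. The picture shows the blank at (428,320) between the fingers. I grip again, square it to the fences and slide it close to the corner.

drive_tool:
  xyz:
    - [0,0,-0.04]
    - [0,0,0]
    - [0,0,0]
    - [0,0,0]
    - [0,0,0]
    - [0,0,0]
    - [0,0,0]
    - [0.36,0.29,0]
    - [0.36,0.29,0]
    - [0.36,0.29,0]
    - [0.36,0.29,0]
    - [0.36,0.29,0]
    - [0.36,0.29,0]
    - [0,0,0]
    - [0,0,0]
  turn:
    - [0,0,0]
    - [0,0,0]
    - [0,0,0]
    - [0,0,-0.0186]
    - [0,0,-0.0186]
    - [0,0,-0.0186]
    - [0,0,0]
    - [0,0,0]
    - [0,0,0]
    - [0,0,0]
    - [0,0,0]
    - [0,0,0]
    - [0,0,0]
    - [0,0,0]
    - [0,0,0]
  hand: [-1,-1,-1,-1,-1,-1,-1,-1,-1,-1,-1,-1,-1,-1,-1]
  grip_force: 8

```text
time: 17.32
position: [0.6146, -0.237, -0.009]
ee_rot: [0.999, 0.048, 0.0, 0.0]
wrist_force: [0.5, 0.1, 0.9]
grip_width: 0.59
gripper_force: 8.0
```

drive_tool:
  xyz:
    - [0.06,0,0]
    - [0.06,0,0]
    - [0.06,0,0]
    - [0,0,0]
  turn:
    - [0,0,0]
    - [0,0,0]
    - [0,0,0]
    - [0,0,0]
  hand: [-1,-1,-1,-1]

```text
time: 17.82
position: [0.6199, -0.2361, -0.009]
ee_rot: [0.999, 0.048, 0.0, -0.0]
wrist_force: [-0.8, 0.1, 0.4]
grip_width: 0.592
gripper_force: 8.0
```

drive_tool:
  xyz:
    - [0.06,0,0]
    - [0.06,0,0]
    - [0,0,0]
  turn:
    - [0,0,0]
    - [0,0,0]
    - [0,0,0]
  hand: [-1,-1,-1]

```text
time: 18.2
position: [0.6209, -0.236, -0.0091]
ee_rot: [0.999, 0.048, -0.003, -0.0]
wrist_force: [-8.7, -0.5, 6.8]
grip_width: 0.59
gripper_force: 8.0
```

Far fence contacted. Next, the side fence.

drive_tool:
  xyz:
    - [-0.05,0,0]
    - [0,0.06,0]
    - [0,0.06,0]
    - [0,0.06,0]
    - [0,0,0]
  turn:
    - [0,0,0]
    - [0,0,0]
    - [0,0,0]
    - [0,0,0]
    - [0,0,0]
  hand: [-1,-1,-1,-1,-1]

```text
time: 18.82
position: [0.6213, -0.2398, -0.009]
ee_rot: [0.999, 0.048, -0.001, -0.002]
wrist_force: [-5.2, 5.1, 6.5]
grip_width: 0.588
gripper_force: 8.0
```

drive_tool:
  xyz:
    - [-0.04,0.06,0]
    - [0,0.06,0]
    - [0,0,0]
  turn:
    - [0,0,0]
    - [0,0,0]
    - [0,0,0]
  hand: [-1,-1,-1]

```text
time: 19.2
position: [0.6215, -0.2414, -0.0092]
ee_rot: [0.999, 0.048, -0.0, -0.003]
wrist_force: [-2.1, 11.2, 4.8]
grip_width: 0.59
gripper_force: 8.0
```

Both fences contacted. Now I release and nudge the faces with closed fingers so the blank seats flat.

drive_tool:
  xyz:
    - [0,-0.1,0]
    - [0,0,0]
    - [0,0,0]
    - [0,0,0]
    - [0,0,-1]
    - [0,0,-1]
    - [-0.75,0,0]
    - [-0.8,0,0]
    - [0,0,0]
    - [0,0,0]
    - [0,0,0]
    - [0,0,1]
    - [0,0,0.9]
    - [0,0,0.4]
    - [0,0,0]
  turn:
    - [0,0,0]
    - [0,0,0]
    - [0,0,0]
    - [0,0,0]
    - [0,0,0]
    - [0,0,0]
    - [0,0,0]
    - [0,0,0]
    - [0,0,0]
    - [0,0,0]
    - [0,0,0]
    - [0,0,0]
    - [0,0,0]
    - [0,0,0]
    - [0,0,0]
  hand: [0.5,0.5,0.5,0.5,0.5,0.5,-1,-1,-1,-1,-1,-1,-1,-1,-1]

```text
time: 21.08
position: [0.5746, -0.2462, -0.0189]
ee_rot: [0.999, 0.048, -0.001, -0.001]
wrist_force: [-0.1, 0.8, -0.2]
grip_width: 0.007
gripper_force: 0.0
```

drive_tool:
  xyz:
    - [0.25,0,0]
    - [0.15,0,0]
    - [0.1,0,0]
    - [0.07,0,0]
    - [0,0,0]
  turn:
    - [0,0,0]
    - [0,0,0]
    - [0,0,0]
    - [0,0,0]
    - [0,0,0]
  hand: [-1,-1,-1,-1,-1]

```text
time: 21.7
position: [0.5876, -0.246, -0.0164]
ee_rot: [0.999, 0.049, -0.005, -0.0]
wrist_force: [-18.5, -1.6, 14.8]
grip_width: 0.003
gripper_force: 9.5
```

drive_tool:
  xyz:
    - [-0.3,0,0]
    - [0,0,-1]
    - [0,0,-1]
    - [0.6,-0.87,0]
    - [0.65,-0.87,0]
    - [0,0,1]
    - [0,0,0.9]
    - [0,0,0.1]
    - [0,0.15,0]
    - [0,0.1,0]
    - [0,0,0]
  turn:
    - [0,0,0]
    - [0,0,0]
    - [0,0,0]
    - [0,0,0]
    - [0,0,0]
    - [0,0,0]
    - [0,0,0]
    - [0,0,0]
    - [0,0,0]
    - [0,0,0]
    - [0,0,0]
  hand: [-1,-1,-1,-1,-1,-1,-1,-1,-1,-1,-1]

```text
time: 23.08
position: [0.617, -0.1986, -0.0165]
ee_rot: [0.999, 0.048, 0.001, 0.0]
wrist_force: [-0.2, 0.1, 1.0]
grip_width: 0.004
gripper_force: 0.0
```

drive_tool:
  xyz:
    - [0,0.07,0]
    - [0,0.07,0]
    - [0,0.05,0]
    - [0,0,0]
  turn:
    - [0,0,0]
    - [0,0,0]
    - [0,0,0]
    - [0,0,0]
  hand: [-1,-1,-1,-1]

```text
time: 23.58
position: [0.6165, -0.2035, -0.0181]
ee_rot: [0.999, 0.048, -0.0, -0.0]
wrist_force: [-0.2, -0.3, -0.4]
grip_width: 0.006
gripper_force: 0.0
```

drive_tool:
  xyz:
    - [0,0.06,0]
    - [0,0.06,0]
    - [0,0.06,0]
    - [0,0,0]
  turn:
    - [0,0,0]
    - [0,0,0]
    - [0,0,0]
    - [0,0,0]
  hand: [-1,-1,-1,-1]

```text
time: 24.08
position: [0.6167, -0.2054, -0.018]
ee_rot: [0.999, 0.048, -0.001, -0.003]
wrist_force: [-0.5, 11.2, 3.5]
grip_width: 0.004
gripper_force: 5.4
```

drive_tool:
  xyz:
    - [0,-0.3,0]
    - [0,0,-1]
    - [0,0,-1]
    - [0,0,-1]
    - [0,0,-1]
    - [0,0.7,0]
    - [0,0.8,0]
    - [0,0,0]
    - [0,0,0]
  turn:
    - [0,0,0]
    - [0,0,0]
    - [0,0,0]
    - [0,0,0]
    - [0,0,0]
    - [0,0,0]
    - [0,0,0]
    - [0,0,0]
    - [0,0,0]
  hand: [-1,-1,-1,-1,1,1,1,1,1]

```text
time: 25.2
position: [0.6196, -0.2448, 0.1001]
ee_rot: [0.999, 0.048, -0.001, -0.001]
wrist_force: [0.0, -0.1, 0.3]
grip_width: 0.475
gripper_force: 0.0
```

```bash
cat > m.py <<'E'
from rig import r
from h import *
import pickle
s=r.sense(); c=r.camera("wrist"); pickle.dump((s,c),open("w6.pkl","wb")); print(s["position"],s["ee_rot"].round(4),s["grip_width"])
im=c["img"]; hsv=cv2.cvtColor(im,cv2.COLOR_BGR2HSV); m=(im[...,2]<125)&(im[...,2]>50)&(hsv[...,1]>90)&(hsv[...,0]<14)
m=cv2.morphologyEx(m.astype(np.uint8),cv2.MORPH_OPEN,np.ones((5,5)))
for k in blobs(m,1000):
    rc=cv2.minAreaRect(k); P=np.array([wplane(c,s,x,.040)[:2] for x in cv2.boxPoints(rc)]); e=P[1]-P[0]; f=P[2]-P[1]; print("blank",np.round(rc[0]),P.mean(0).round(4),e.round(4),f.round(4),cv2.contourArea(k)/np.prod(rc[1]))
E
python3 m.py
python3 - <<'E'
from h import *
import pickle
s,c=pickle.load(open("w6.pkl","rb")); im=c["img"]; hsv=cv2.cvtColor(im,cv2.COLOR_BGR2HSV); w=(hsv[...,1]<45)&(im[...,2]>120)
h=hsv[...,0]
far=[];side=[]
cor=np.array([.6424,-.2672]); th=np.radians(5.6); X=np.array([np.cos(th),np.sin(th)]);Y=np.array([-X[1],X[0]])
# far-fence white boundary, column scan left of blank
for u in range(60,512,6):
    col=w[:,u]; vs=np.where(col)[0]
    vs=[v for v in vs if v<190 and col[v:v+4].all()]
    if vs:
        q=wplane(c,s,(u,vs[0]-.5),.012)[:2]-cor; print(u,vs[0],(q@X*1000).round(1),(q@Y*1000).round(1),end=" | ")
E
```

```text
[ 0.61956204 -0.24484979  0.10007816] [ 9.989e-01  4.760e-02 -1.300e-03 -8.000e-04] 0.47453419695189586
blank [254. 190.] [ 0.6196 -0.2406] [ 0.0051 -0.0538] [-0.0384 -0.0046] 0.9826271186440678
132 142 25.9 156.8 | 138 142 25.5 149.8 | 144 167 -1.3 144.8 | 150 141 26.0 136.0 | 156 141 25.7 129.2 | 162 141 25.5 122.6 | 168 167 -1.8 117.7 | 174 140 26.0 109.6 | 180 140 25.8 103.2 | 186 140 25.6 96.9 | 192 140 25.5 90.7 | 198 140 25.3 84.5 | 204 140 25.2 78.3 | 210 140 25.0 72.2 | 216 139 25.9 66.1 | 222 139 25.8 60.1 | 228 139 25.7 54.1 | 234 139 25.6 48.1 | 240 139 25.6 42.1 | 246 139 25.5 36.2 | 252 139 25.5 30.2 | 258 139 25.5 24.3 | 264 139 25.5 18.3 | 270 139 25.5 12.4 | 276 139 25.5 6.5 | 282 139 25.5 0.5 | 288 139 25.6 -5.5 | 306 139 25.8 -23.6 |
```

The blank sits at (0.6196, −0.2406), against an expected (0.6198, −0.2412) when seated, so it is snug in the corner. Next I grip it and lift, and refine the pocket position from the saved close-up.

drive_tool:
  xyz:
    - [0,-0.14,0]
    - [0,0,0]
    - [0,0,1]
    - [0,0,1]
    - [0,0,1]
    - [0,0,0.6]
    - [0,0,0]
    - [0,0,0]
    - [0,0,0]
    - [0,0,0]
    - [0,0,0]
  turn:
    - [0,0,0]
    - [0,0,0]
    - [0,0,0]
    - [0,0,0]
    - [0,0,0]
    - [0,0,0]
    - [0,0,0]
    - [0,0,0]
    - [0,0,0]
    - [0,0,0]
    - [0,0,0]
  hand: [0.7,0.7,0.7,0.7,0.7,0.7,-1,-1,-1,-1,-1]
  grip_force: 20

```text
time: 26.62
position: [0.6214, -0.2411, -0.0042]
ee_rot: [0.999, 0.048, 0.001, 0.001]
wrist_force: [0.5, -0.5, 5.3]
grip_width: 0.587
gripper_force: 20.0
```

Run:
```python
from h import *
import pickle
s,c=pickle.load(open("w3.pkl","rb")); W=lambda p:wplane(c,s,p,.041)[:2]
L0,L1,M,C=W((193.7,150)),W((195,198)),W((327.3,150)),W((257,199))
C2=W((400,199.5))
a=C-C2; yaw=np.arctan2(-a[0],a[1]); print("yaw",np.degrees(yaw))
# precise yaw from cross-wall edge
im=c["img"][...,2].astype(int); pts=[]
for u in list(range(205,316,4))+list(range(340,430,4)):
    v=[v for v in range(180,200) if im[v,u]<175 and im[v+1:v+5,u].min()>205]
    if v: pts.append(W((u,v[0]+.5)))
vx,vy,x,y=cv2.fitLine(np.array(pts,np.float32),cv2.DIST_HUBER,0,.001,.001).ravel(); yaw=np.arctan2(-vx,vy) if vy>0 else np.arctan2(vx,-vy); print(len(pts),"yaw edge",np.degrees(yaw))
X=np.array([np.cos(yaw),np.sin(yaw)]);Y=np.array([-X[1],X[0]])
py=((L0+M)/2)@Y; px=np.array([x,y])@X-.004-.027
print("pocket",px*X+py*Y, "wall spacing",(L0-M)@Y)
```

```text
yaw 7.017504156892693
18 yaw edge 7.4250684
pocket [0.55224676 0.16867824] wall spacing 0.0695941622508654
```

drive_tool:
  xyz:
    - [0,0,-0.5]
    - [0,0,-1]
    - [0,0,-1]
    - [0,0,-1]
    - [0,0,-0.7]
    - [-0.066,-0.921,0]
    - [-0.066,-0.921,0]
    - [-0.066,-0.921,0]
    - [-0.066,-0.921,0]
    - [-0.066,-0.921,0]
    - [-0.066,-0.921,0]
    - [-0.066,-0.921,0]
    - [-0.066,-0.921,0]
    - [-0.066,-0.921,0]
    - [-0.066,-0.921,0]
    - [-0.066,-0.921,0]
    - [-0.066,-0.921,0]
    - [-0.066,-0.921,0]
    - [-0.066,-0.921,0]
    - [-0.066,-0.921,0]
  turn:
    - [0,0,0]
    - [0,0,0]
    - [0,0,0]
    - [0,0,0]
    - [0,0,0]
    - [0,0,-0.0054]
    - [0,0,0]
    - [0,0,0]
    - [0,0,0]
    - [0,0,0]
    - [0,0,0]
    - [0,0,0]
    - [0,0,0]
    - [0,0,0]
    - [0,0,0]
    - [0,0,0]
    - [0,0,0]
    - [0,0,0]
    - [0,0,0]
    - [0,0,0]
  hand: [-1,-1,-1,-1,-1,-1,-1,-1,-1,-1,-1,-1,-1,-1,-1,-1,-1,-1,-1,-1]

```text
time: 29.12
position: [0.5356, 0.1687, 0.1188]
ee_rot: [0.998, 0.066, -0.001, 0.0]
wrist_force: [0.0, -0.8, -1.1]
grip_width: 0.587
gripper_force: 20.0
```

Run:
```python
from rig import r
from h import *
import pickle
s=r.sense(); c=r.camera("wrist"); pickle.dump((s,c),open("w7.pkl","wb")); print(s["position"],s["ee_rot"].round(4),s["grip_width"]*95)
im=c["img"]; hsv=cv2.cvtColor(im,cv2.COLOR_BGR2HSV); m=(im[...,2]<135)&(im[...,2]>50)&(hsv[...,1]>90)&(hsv[...,0]<14)
m=cv2.morphologyEx(m.astype(np.uint8),cv2.MORPH_OPEN,np.ones((3,3)))
th=2*np.arctan2(s["ee_rot"][1],s["ee_rot"][0]); X=np.array([np.cos(th),np.sin(th)]);Y=np.array([X[1],-X[0]])
for k in blobs(m,400):
    rc=cv2.minAreaRect(k); P=np.array([wplane(c,s,x,s["position"][2]+.044)[:2] for x in cv2.boxPoints(rc)])-s["position"][:2]
    print(np.round(rc[0]),np.round(rc[1]),"tool xy mm",(P@X*1000).round(1),(P@Y*1000).round(1))
```

```text
[0.53564336 0.16869352 0.11879481] [ 9.978e-01  6.570e-02 -1.000e-03  1.000e-04] 55.72629738811592
[281. 230.] [ 57. 143.] tool xy mm [ 19.9  23.9 -13.9 -17.4] [-29.1  54.5  60.6 -29.6]
[328. 168.] [54. 39.] tool xy mm [31.  53.3 53.  30. ] [23.4 23.4 55.  56. ]
[260. 166.] [37. 56.] tool xy mm [53.7 53.7 32.7 32.7] [-14.7  16.1  16.6 -15.1]
[326. 115.] [42. 50.] tool xy mm [83.  84.4 60.7 59.9] [22.9 51.3 52.  23.2]
[260. 114.] [42. 57.] tool xy mm [83.4 83.4 60.3 60.3] [-14.9  15.8  16.  -15.2]
```

Run:
```python
from h import *
import pickle
s,c=pickle.load(open("w7.pkl","rb")); im=c["img"]
th=2*np.arctan2(s["ee_rot"][1],s["ee_rot"][0]); X=np.array([np.cos(th),np.sin(th)])
for u in (236,247,270,277):
    print(u,im[185:225,u,2].tolist())
for v in (192,196,198,200,202,204,206,208,210,212,215,218):
    print(v,[round(float((wplane(c,s,(257,v),s["position"][2]+h)[:2]-s["position"][:2])@X*1000),1) for h in (.016,.044)])
```

```text
236 [125, 124, 119, 118, 120, 131, 130, 130, 221, 233, 234, 128, 54, 40, 41, 42, 48, 50, 52, 52, 49, 48, 52, 61, 98, 108, 112, 110, 112, 108, 108, 107, 104, 104, 105, 107, 109, 111, 110, 108]
247 [126, 125, 123, 115, 118, 130, 135, 128, 223, 232, 235, 134, 56, 42, 45, 44, 49, 50, 49, 50, 51, 55, 52, 62, 99, 110, 110, 110, 108, 107, 109, 104, 107, 104, 108, 107, 109, 107, 109, 105]
270 [126, 126, 121, 117, 118, 129, 134, 132, 226, 233, 235, 133, 52, 41, 44, 48, 48, 49, 47, 48, 50, 48, 52, 61, 101, 111, 110, 109, 108, 107, 107, 102, 105, 104, 103, 103, 106, 107, 108, 104]
277 [125, 123, 124, 117, 119, 128, 133, 129, 227, 234, 235, 132, 54, 44, 40, 46, 48, 48, 49, 55, 51, 51, 51, 64, 102, 108, 106, 109, 107, 107, 108, 103, 103, 101, 102, 106, 103, 105, 108, 102]
192 [20.2, 28.0]
196 [17.4, 25.7]
198 [16.0, 24.5]
200 [14.6, 23.3]
202 [13.2, 22.1]
204 [11.8, 20.9]
206 [10.4, 19.7]
208 [9.0, 18.4]
210 [7.5, 17.2]
212 [6.1, 16.0]
215 [3.9, 14.2]
218 [1.8, 12.3]
```

drive_tool:
  xyz:
    - [0.63,0.073,0]
    - [0,0,0.9]
    - [0,0,0.9]
    - [0,0,0.9]
    - [0,0,0.2]
    - [0,0,0]
    - [0,0,0.1]
    - [0,0,0.1]
    - [0,0,0.1]
    - [0,0,0]
  turn:
    - [0,0,0]
    - [0,0,0]
    - [0,0,0]
    - [0,0,0]
    - [0,0,0]
    - [0,0,0]
    - [0,0,0]
    - [0,0,0]
    - [0,0,0]
    - [0,0,0]
  hand: [-1,-1,-1,-1,-1,-1,-1,-1,-1,-1]

```text
time: 30.42
position: [0.5566, 0.167, 0.0238]
ee_rot: [0.998, 0.065, -0.0, 0.0]
wrist_force: [-0.2, -0.4, -0.5]
grip_width: 0.589
gripper_force: 20.0
```

drive_tool:
  xyz:
    - [0,0,-0.15]
    - [-0.06,-0.077,0]
    - [0,0,0]
    - [0,0,0.1]
    - [0,0,0.1]
    - [0,0,0.1]
    - [0,0,0.1]
    - [0,0,0]
  turn:
    - [0,0,0]
    - [0,0,0]
    - [0,0,0]
    - [0,0,0]
    - [0,0,0]
    - [0,0,0]
    - [0,0,0]
    - [0,0,0]
  hand: [-1,-1,-1,-1,-1,-1,-1,-1]

```text
time: 31.42
position: [0.5544, 0.169, 0.016]
ee_rot: [0.998, 0.065, -0.0, 0.0]
wrist_force: [-0.4, -0.2, 0.1]
grip_width: 0.59
gripper_force: 20.0
```

drive_tool:
  xyz:
    - [0,0,0.1]
    - [0,0,0.1]
    - [0,0,0.05]
    - [0,0,0]
  turn:
    - [0,0,0]
    - [0,0,0]
    - [0,0,0]
    - [0,0,0]
  hand: [-1,-1,-1,-1]

```text
time: 31.92
position: [0.5546, 0.1691, 0.0088]
ee_rot: [0.998, 0.065, -0.0, 0.0]
wrist_force: [-0.2, -0.6, -1.1]
grip_width: 0.585
gripper_force: 20.0
```

drive_tool:
  xyz:
    - [0,0,0]
    - [0,0,0]
    - [0,0,0]
    - [0,0,0]
    - [0,0,-0.5]
    - [0,0,-0.5]
    - [0,0,0]
    - [0,0,0]
    - [0,0,0]
    - [0,0,0]
    - [0,0,0.6]
    - [0,0,0.4]
    - [0,0,0.2]
    - [0,0,0]
  turn:
    - [0,0,0]
    - [0,0,0]
    - [0,0,0]
    - [0,0,0]
    - [0,0,0]
    - [0,0,0]
    - [0,0,0]
    - [0,0,0]
    - [0,0,0]
    - [0,0,0]
    - [0,0,0]
    - [0,0,0]
    - [0,0,0]
    - [0,0,0]
  hand: [0.4,0.4,0.4,0.4,0.4,-1,-1,-1,-1,-1,-1,-1,-1,-1]

```text
time: 33.67
position: [0.554, 0.169, 0.0019]
ee_rot: [0.998, 0.065, -0.001, 0.0]
wrist_force: [0.1, 0.4, -0.3]
grip_width: 0.005
gripper_force: 0.0
```

drive_tool:
  xyz:
    - [0,0,0.05]
    - [0,0,0.05]
    - [0,0,0.05]
    - [0,0,0.03]
    - [0,0,0]
  turn:
    - [0,0,0]
    - [0,0,0]
    - [0,0,0]
    - [0,0,0]
    - [0,0,0]
  hand: [-1,-1,-1,-1,-1]

```text
time: 34.3
position: [0.5548, 0.1692, -0.002]
ee_rot: [0.998, 0.065, 0.0, -0.0]
wrist_force: [-1.4, 0.0, 2.6]
grip_width: 0.004
gripper_force: 1.4
```

Contact came at a reported z of −0.002, a real height of 0.034. That puts the blank's top 7 mm below the rim, so it is fully down on the lining. I lift well clear and hand in.

drive_tool:
  xyz:
    - [0,0,-1]
    - [0,0,-1]
    - [0,0,-1]
    - [0,0,-1]
    - [0,0,-1]
    - [0,0,0]
    - [0,0,0]
  turn:
    - [0,0,0]
    - [0,0,0]
    - [0,0,0]
    - [0,0,0]
    - [0,0,0]
    - [0,0,0]
    - [0,0,0]
  hand: [-1,-1,-1,-1,-1,-1,-1]

```text
time: 35.17
position: [0.554, 0.169, 0.1461]
ee_rot: [0.998, 0.065, -0.001, 0.0]
wrist_force: [-0.3, 0.2, -1.2]
grip_width: 0.002
gripper_force: 0.0
```

Run:
```python
from rig import r
from h import *
s=r.sense(); c=r.camera("wrist"); im=c["img"]; hsv=cv2.cvtColor(im,cv2.COLOR_BGR2HSV); print(s["position"],s["wrist_force"])
m=(im[...,2]<135)&(im[...,2]>50)&(hsv[...,1]>90)&(hsv[...,0]<14)
m=cv2.morphologyEx(m.astype(np.uint8),cv2.MORPH_OPEN,np.ones((3,3)))
for k in blobs(m,400):
    P=np.array([wplane(c,s,x,.034)[:2] for x in cv2.boxPoints(cv2.minAreaRect(k))]); print(P.mean(0).round(4))
print(r.finish_job())
```

```text
[0.55397096 0.16897435 0.1461217 ] [-0.29428119  0.19370581 -1.2453635 ]
[0.5034 0.1625]
[0.5086 0.0925]
[0.5616 0.0997]
[0.553  0.1696]
[0.6161 0.1102]
[0.6072 0.1761]
[0.5444 0.5526]
the job is handed in; nothing more can be done
None
```

The job is handed in at about 35 s: I felt the lining of an empty pocket, slid the blank flat into the fence corner, picked it up there and stored it in the felt pocket, where a fingertip check found its top 7 mm below the rim, as for a blank fully down.

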